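# Wedge a power adapter tight in its holding cradle

### The job

Fix the black power adapter in its wooden holding cradle for repair: stand spacer plates from the rack upright in the gap between the adapter's side and the sloped stop, one against the other and opposite the stop, until the wedge, put in after them narrow end down with its flat face to the spacers and its slope on the slope of the stop, jams before it reaches the base board but with at least a third of the stop's height behind it. At least one spacer is always needed; spares stay well out of the cradle, and the phone and the screwdriver lying near are left alone. Finish holding: keep gripping the wedge upright and pressing it down firmly, so that it pushes the adapter hard against the end block, and do not let go.

Things in the scene. Friction and masses are not known exactly. Their poses are not given: they have to be found in the camera images.
- cradle: the fixed cradle's plywood base board, 170 (its x) x 205 (its y) x 6 mm thick, on the table. Origin on the table plane 97.5 mm from its -y edge. All cradle parts and the adapter share its axes: +y goes from the sloped stop across the gap to the adapter and on to the end block
- end_block: fixed wooden block 150 x 20 x 44 mm across the cradle's +y end, part of the cradle. Origin at the centre of its underside, on the board (board top is 6 mm above the table); its inner face is 10 mm to -y of the origin; the adapter stands against it, within about 1 mm
- stop: fixed wooden stop at the -y side of the gap, 36 mm wide (x), 56 mm high, top 62 mm above the table. Origin: middle of the foot of its sloped face, on the base board (6 mm above the table). The face leans away to -y 1 mm per 3 mm of height, so the gap widens upward. Gap at the foot: distance along y from here to the adapter's near side, 14.5 to 27 mm
- adapter: the loose black power adapter block, 150 (x) x 98 (y) x 44 mm high, 0.25 kg, lying flat on the base board. Origin at the centre of its underside
- adapter_mid (a point): centre of the adapter, half-way up (22 mm above its underside); its side facing the stop is 49 mm to -y of this point and its top is 50 mm above the table
- rack: fixed wooden block 66 (x) x 150 (y) x 35 mm high with four pockets in a row along its y; origin at the centre of its underside. From +y: three spacers at y = +55, +23, -9 mm and the wedge at about -46 mm, all with their axes along the rack's
- spacer_1_mid (a point): centre, half-way up, of a flat wooden spacer plate 44 wide (its x) x 8 thick (its y) x 95 mm tall, one of three alike; the top 12 mm narrows to 32 mm width. It stands upright, first (+y end), in a rack pocket 30 mm deep with its floor 5 mm above the table, so 65 mm stand free; take it across its 44 mm width near the top
- spacer_2_mid (a point): centre, half-way up, of a flat wooden spacer plate 44 wide (its x) x 8 thick (its y) x 95 mm tall, one of three alike; the top 12 mm narrows to 32 mm width. It stands upright, second, in a rack pocket 30 mm deep with its floor 5 mm above the table, so 65 mm stand free; take it across its 44 mm width near the top
- spacer_3_mid (a point): centre, half-way up, of a flat wooden spacer plate 44 wide (its x) x 8 thick (its y) x 95 mm tall, one of three alike; the top 12 mm narrows to 32 mm width. It stands upright, third, in a rack pocket 30 mm deep with its floor 5 mm above the table, so 65 mm stand free; take it across its 44 mm width near the top
- spacer_1: the same first spacer; origin at the centre of its foot
- spacer_2: the same second spacer; origin at the centre of its foot
- spacer_3: the same third spacer; origin at the centre of its foot
- wedge_mid (a point): point on the wooden wedge (44 wide, its x, x 100 mm tall), half-way up. It stands narrow end down in the rack's last pocket (floor 5 mm above the table). Its top 40 mm are a grip block 44 (x) x 24 mm (y), centred over this point: take it there across the 44 mm. Its flat face is 12 mm to +y of this point; the -y face slopes 1 in 3 like the stop
- wedge: the same wedge; origin 50 mm below that point, level with its foot. 14 mm thick at the foot, 34 mm thick 60 mm up. In a free gap of 14 mm (at the foot of the stop) it would just reach the base board; each mm narrower stops it 3 mm higher; one spacer narrows the gap by 8 mm. Pressed down with 15 to 20 N, and kept pushed against the spacers meanwhile, it jams well
- wedge_foot (a point): middle of the wedge's 14 mm thick foot; its height above the base board tells how far the wedge has gone in
- phone: bystander, leave alone: phone 150 x 74 x 10 mm lying flat; origin at the centre of its underside
- screwdriver: bystander, leave alone: black screwdriver 136 x 11 x 11 mm lying flat; origin at the centre of its underside
There are look-alikes about, which are no part of the job. What is shaped like the spacer_3 but yellow is not meant.

How it is judged:
On the way:
1. a spacer stands upright in the gap opposite the stop, let go (((x of spacer_1_mid in the frame of stop between -0.022 and 0.022 m and y of spacer_1_mid in the frame of stop between 0 and 0.035 m and z of spacer_1_mid in the frame of stop between 0.042 and 0.053 m and angle between spacer_1_mid's own z axis and vertical below 0.13 rad and contact force between the fingers and spacer_1 below 0.1 N) or (x of spacer_2_mid in the frame of stop between -0.022 and 0.022 m and y of spacer_2_mid in the frame of stop between 0 and 0.035 m and z of spacer_2_mid in the frame of stop between 0.042 and 0.053 m and angle between spacer_2_mid's own z axis and vertical below 0.13 rad and contact force between the fingers and spacer_2 below 0.1 N) or (x of spacer_3_mid in the frame of stop between -0.022 and 0.022 m and y of spacer_3_mid in the frame of stop between 0 and 0.035 m and z of spacer_3_mid in the frame of stop between 0.042 and 0.053 m and angle between spacer_3_mid's own z axis and vertical below 0.13 rad and contact force between the fingers and spacer_3 below 0.1 N))), for 0.2 s.
At the end, for the whole second after the job is handed in: Wedge gripped (>2 N), upright within 0.1 rad, square to and within 18 mm of the stop's middle, foot 1.5-40 mm above the board, >2 N on the stop; adapter flat, >1 N on the end block; at least one spacer upright (0.13 rad) on the board in the gap; other spacers likewise or >100 mm from the stop (contact force between wedge and stop above 2 N and contact force between adapter and end_block above 1 N and contact force between the fingers and wedge above 2 N and z of wedge_foot in the frame of stop between 0.0015 and 0.04 m and x of wedge_mid in the frame of stop between -0.018 and 0.018 m and angle between wedge_mid's own z axis and vertical below 0.1 rad and angle between the y axis of wedge and the y axis of stop, either way round below 0.12 rad and angle between adapter_mid's own z axis and vertical below 0.05 rad and linear speed of wedge below 0.02 m/s and ((x of spacer_1_mid in the frame of stop between -0.022 and 0.022 m and y of spacer_1_mid in the frame of stop between 0 and 0.035 m and z of spacer_1_mid in the frame of stop between 0.042 and 0.053 m and angle between spacer_1_mid's own z axis and vertical below 0.13 rad) or (x of spacer_2_mid in the frame of stop between -0.022 and 0.022 m and y of spacer_2_mid in the frame of stop between 0 and 0.035 m and z of spacer_2_mid in the frame of stop between 0.042 and 0.053 m and angle between spacer_2_mid's own z axis and vertical below 0.13 rad) or (x of spacer_3_mid in the frame of stop between -0.022 and 0.022 m and y of spacer_3_mid in the frame of stop between 0 and 0.035 m and z of spacer_3_mid in the frame of stop between 0.042 and 0.053 m and angle between spacer_3_mid's own z axis and vertical below 0.13 rad)) and ((x of spacer_1_mid in the frame of stop between -0.022 and 0.022 m and y of spacer_1_mid in the frame of stop between 0 and 0.035 m and z of spacer_1_mid in the frame of stop between 0.042 and 0.053 m and angle between spacer_1_mid's own z axis and vertical below 0.13 rad) or distance between spacer_1_mid and stop above 0.1 m) and ((x of spacer_2_mid in the frame of stop between -0.022 and 0.022 m and y of spacer_2_mid in the frame of stop between 0 and 0.035 m and z of spacer_2_mid in the frame of stop between 0.042 and 0.053 m and angle between spacer_2_mid's own z axis and vertical below 0.13 rad) or distance between spacer_2_mid and stop above 0.1 m) and ((x of spacer_3_mid in the frame of stop between -0.022 and 0.022 m and y of spacer_3_mid in the frame of stop between 0 and 0.035 m and z of spacer_3_mid in the frame of stop between 0.042 and 0.053 m and angle between spacer_3_mid's own z axis and vertical below 0.13 rad) or distance between spacer_3_mid and stop above 0.1 m)); the arm keeps its last pose, push and grip.
It fails at once if the phone is pushed more than 30 mm (distance of phone from where it was at the start of the episode above 0.03 m).
It fails at once if the screwdriver is pushed more than 30 mm (distance of screwdriver from where it was at the start of the episode above 0.03 m).
It also fails if it takes over 72 s, if anything falls off the work surface, if the arm or the gripper's body presses on something with over 40 N, if the wrist force passes 120 N, or if a joint passes its speed limit or range.

### The arm

A 7-joint arm with a two-finger parallel gripper is mounted at the origin on the work surface; the furniture and walls round the work are solid. World frame = base frame: x ahead of the robot, y to its left, z up, the work surface at z = 0. Lengths are in m, angles in rad, forces in N, time in s.
With the tool pointing down it reaches from about 0.4 to 0.875 m from the base axis. Payload 19.3 kg.
Tool frame: the origin (TCP) lies at the very end of the fingers, on their centre line; the grasp point (between the pads) lies 19 mm behind it; z points along the fingers, y is the direction in which the jaws open and shut (so a half turn about z gives the same grasp; the last joint's range is limited). The gripper opens to 85 mm and grips with 20 to 120 N. Pads are 22 mm wide; open, the fingers measure 114 mm over their backs; the gripper's body (76 mm by 85 mm) begins 54 mm behind the grasp point. The pads swing forward as they close: fully open they stand 13 mm farther back than shut.
Start: joints at [1.26, 0.521, -0.036, 1.599, 0.021, 1.021, -0.113], TCP at [0.149, -0.607, 0.231] pointing down, gripper open.
Joint ranges: [-2.91, 2.91], [-0.3, 2.13], [-1.5, 1.42], [0.17, 2.43], [-1.26, 4.41], [0.16, 1.93], [-2.52, 2.52]. Speed limits (rad/s): [1.89, 1.89, 2.39, 2.39, 3.01, 3.01, 3.01].

### API

Orientations are given as [roll, pitch, yaw] about the fixed x, y, z axes, in that order (R = Rz(yaw) Ry(pitch) Rx(roll)).
In Python, from workcell import bot, grab_frame, calibration, workorder gives the robot as it stands.
- The arm moves only by the tool move_arm, never from a script. Its arguments are lists of equal length, an entry for each row: "jaw": the closure in counts, from 0 (fully open) to 255 (shut); "dp": the shift along the tool's x, y, z in units of 800 mm (1.0 is 800 mm), a list of three; "rotation": the turn, a rotation vector about the tool's x, y, z in units of pi rad (1.0 is pi rad), a list of three. In form: {"jaw": [jaw, ...], "dp": [[dx, dy, dz], ...], "rotation": [[rx, ry, rz], ...]}. A call has 1 to 10 rows; each row shifts and turns the commanded pose from where the row before left it, along the tool's axes as they then stand; what a row does not reach is not made up. A row lasts 1/8 s, in which the tool goes at most 62.5 mm and 10.7 degrees, less where a joint would pass 70% of its speed; a pose out of reach is approached as far as the arm can. A call with a number of a shift or a turn outside -1 to 1 is refused whole. A call with a gripper value outside its range is refused whole. The fingers move at their own pace and stop on an object; "squeeze" is the grip in N (left out, the last holds). Time passes only in rows, so rows that do not move let the fingers close. It gives the time, the measured TCP pose, the force and the opening at its end, in the units of the state.
- bot.observe(): the state, without advancing time (a new reading comes with each control period).
- grab_frame(name): name is "scene" or "top" or "wrist"; returns the picture (480x640x3 uint8, blue, green, red); there is no depth.
- calibration(name): a dict with "camera_matrix" (3x3 intrinsics, pixels), "T" (4x4, takes a point from camera to world coordinates). Camera axes: x right, y down, z forward; pixel columns grow to the right and rows downward; lengths in m; the calibration is good to about 2 mm. The wrist camera is an equidistant fisheye: a pixel r from the principal point sees the ray r / f radians off the axis. A picture is of the moment at which its call begins: read the wrist's pose just before it. calibration takes no time and is no camera call; for the wrist camera it gives the pose at the moment of the call.
- workorder.job_done(): hands the job in, once; it reports no verdict.
The state is a dict: "clock": time; "qpos": joint angles; "qd": joint speeds; "joint_efforts": joint torques, N m; "position": TCP position; "tool_rot": TCP orientation; "force": force on the tool from outside, world axes, zero at the start; "moment": the same for the moment, N m; "grip_width": finger opening in m.
Only numpy, scipy, OpenCV 4.12 (cv2) and the standard library are available. Lean on these libraries where they do the work, as an engineer would, in place of code of your own. Each camera call takes 0.05 s, during which the arm holds its last target. There are 200 camera calls.

## Working session

There is one attempt and no reset: what is moved stays moved. The work goes in short steps, Python scripts to look and compute and a tool call to move; the robot and the scene stay as the last step left them, time stands still between calls to the robot, and variables do not carry over. Pictures are saved under pics/ and viewed, about 8 in all and at most 12, crops included, and the job is handed in when it is done.

Besides the shell and the picture viewer there is one more tool, called as a command line: name --argument value ..., lists and objects as JSON in quotes. move_arm: Moves the arm, as the interface text tells. Shifts and turns lie within -1 to 1; 1 stands for 800 mm of shift or pi rad of turn. Its arguments: {"type":"object","properties":{"jaw":{"type":"array","items":{"type":"number"}},"dp":{"type":"array","items":{"type":"array","items":{"type":"number","minimum":-1,"maximum":1}}},"rotation":{"type":"array","items":{"type":"array","items":{"type":"number","minimum":-1,"maximum":1}}},"squeeze":{"type":"number"}},"required":["jaw","dp","rotation"]}

```bash
mkdir -p pics; ls
python3 - <<'E'
from workcell import bot, grab_frame, calibration
import cv2, numpy as np
np.set_printoptions(precision=4,suppress=True)
for n in("scene","top","wrist"):
    c=calibration(n); print(n,np.array(c["camera_matrix"]).tolist()); print(np.array(c["T"])); cv2.imwrite(f"pics/{n}0.png",grab_frame(n))
print(bot.observe())
E
```

```text
pics
scene [[464.14596093151806, 0.0, 321.6230591808915], [0.0, 464.14596093151806, 241.28032706964564], [0.0, 0.0, 1.0]]
[[ 0.5926 -0.4173  0.6889 -0.2508]
 [-0.8055 -0.305   0.5081 -0.5046]
 [-0.0019 -0.856  -0.5169  0.5475]
 [ 0.      0.      0.      1.    ]]
top [[554.3706805975488, 0.0, 316.7676042668179], [0.0, 554.3706805975488, 239.25217308278238], [0.0, 0.0, 1.0]]
[[-0.0131 -0.9931  0.1162  0.2557]
 [-0.9999  0.0141  0.0077 -0.0203]
 [-0.0093 -0.1161 -0.9932  1.5866]
 [ 0.      0.      0.      1.    ]]
wrist [[371.64829954431775, 0.0, 317.86977201436105], [0.0, 371.64829954431775, 240.4298104085526], [0.0, 0.0, 1.0]]
[[ 0.2395 -0.9278 -0.286   0.2213]
 [-0.9709 -0.2294 -0.0688 -0.5886]
 [-0.0018  0.2942 -0.9558  0.3719]
 [ 0.      0.      0.      1.    ]]
{'clock': 0.15, 'qpos': array([ 1.2598,  0.5219, -0.0363,  1.5998,  0.0212,  1.0211, -0.1128]), 'qd': array([ 0.0007, -0.0013, -0.0013, -0.0031,  0.0011,  0.0031,  0.0006]), 'joint_efforts': array([  0.0016, -92.7386,   1.9806, -37.0052,   0.018 ,   0.0064,
         0.    ]), 'position': array([ 0.149 , -0.6067,  0.2309]), 'tool_rot': array([-3.1408,  0.0001,  0.2408]), 'force': array([-0.3306,  0.1979,  0.551 ]), 'moment': array([ 0.02  , -0.0031, -0.0889]), 'grip_width': 0.0852854554591072}
```

View pics/top0.png

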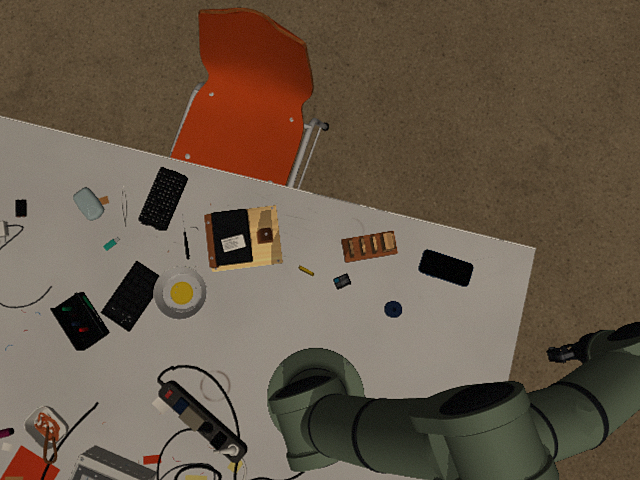

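View pics/scene0.png

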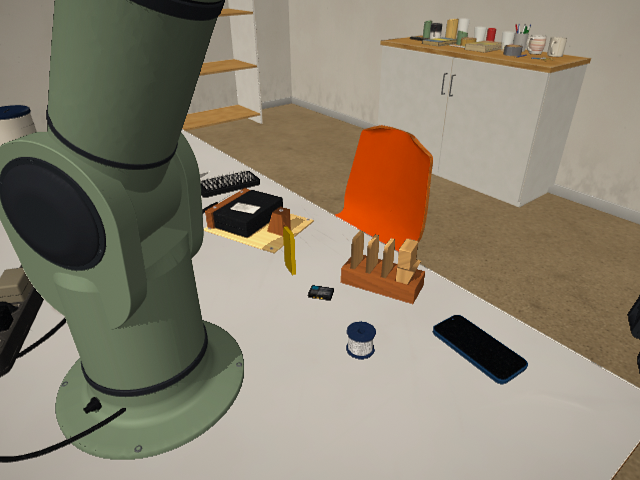

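The top view shows the cradle at about (243,238) with the stop at (264,234). The rack is at (370,246), with the wedge at its right (-y) end and a yellow decoy at (306,270). The screwdriver is at (186,243) and the phone at (446,267).

```bash
cat > h.py <<'E'
import numpy as np, cv2
from workcell import bot, grab_frame, calibration
np.set_printoptions(precision=4,suppress=True)
def ray(cal,px):
    K=np.array(cal["camera_matrix"]);T=np.array(cal["T"])
    d=np.array([(px[0]-K[0,2])/K[0,0],(px[1]-K[1,2])/K[1,1],1.])
    if cal.get("fish"):
        r=np.hypot(d[0],d[1]);d=np.array([d[0]/r*np.sin(r),d[1]/r*np.sin(r),np.cos(r)]) if r>1e-9 else np.array([0,0,1.])
    return T[:3,3],T[:3,:3]@d
def onz(cal,px,z):
    o,d=ray(cal,px);return o+d*(z-o[2])/d[2]
def wcal():
    c=dict(calibration("wrist"));c["fish"]=1;return c
def proj(cal,P):
    K=np.array(cal["camera_matrix"]);T=np.array(cal["T"]);p=T[:3,:3].T@(np.array(P)-T[:3,3])
    if cal.get("fish"):
        r=np.hypot(p[0],p[1]);t=np.arctan2(r,p[2]);d=p[:2]/max(r,1e-9)*t
    else:d=p[:2]/p[2]
    return np.array([K[0,0]*d[0]+K[0,2],K[1,1]*d[1]+K[1,2]])
E
python3 - <<'E'
from h import *
c=calibration("top")
for n,p,z in [("rackUL",(342,238),.035),("rackUR",(394,231),.035),("rackLR",(397,254),.035),("rackLL",(345,262),.035),("rackC",(370,247),.035),("stopc",(264,234),.062),("adapt",(229,237),.05),("cradle",(243,239),.006),("yellow",(306,270),.05),("phone",(446,267),.01),("screw",(186,243),.01)]:print(n,onz(c,p,z))
im=grab_frame("top")[190:310,160:480]
cv2.imwrite("pics/topc.png",cv2.resize(im,None,fx=2.5,fy=2.5,interpolation=cv2.INTER_CUBIC))
E
```

```text
rackUL [ 0.4398 -0.0794  0.035 ]
rackUR [ 0.4576 -0.2263  0.035 ]
rackLR [ 0.3924 -0.2328  0.035 ]
rackLL [ 0.3719 -0.0866  0.035 ]
rackC [ 0.4132 -0.1576  0.035 ]
stopc [0.4508 0.1377 0.062 ]
adapt [0.4453 0.2369 0.05  ]
cradle [0.4444 0.2039 0.006 ]
yellow [0.3501 0.0226 0.05  ]
phone [ 0.3556 -0.3741  0.01  ]
screw [0.4347 0.367  0.01  ]
```

```bash
cat >> h.py <<'E'
from scipy.spatial.transform import Rotation as Ro
def plan(tgt,yaw,n=None,start=None,nd=3):
    s=bot.observe();p=np.array(s["position"] if start is None else start[:3]);R=Ro.from_euler("xyz",s["tool_rot"] if start is None else [np.pi,0,start[3]])
    Rt=Ro.from_euler("xyz",[np.pi,0,yaw]);rv=(R.inv()*Rt).as_rotvec();D=np.array(tgt)-p
    if n is None:n=int(np.ceil(max(np.linalg.norm(D)/.058,np.linalg.norm(rv)/.175,1)))
    dp=[];
    for i in range(n):
        dp.append(np.round((R*Ro.from_rotvec(rv*i/n)).inv().apply(D/n)/.8,nd).tolist())
    print("n",n,"dp",dp,"rot",np.round(rv/n/np.pi,4).tolist())
E
python3 - <<'E'
from h import *
plan((.40,-.13,.25),1.70,10)
E
```

```text
n 10 dp [[0.045, -0.05, -0.002], [0.052, -0.043, -0.002], [0.057, -0.035, -0.002], [0.062, -0.027, -0.002], [0.065, -0.017, -0.002], [0.067, -0.008, -0.002], [0.067, 0.002, -0.002], [0.066, 0.012, -0.002], [0.064, 0.021, -0.002], [0.06, 0.03, -0.002]] rot [-0.0, -0.0, -0.0464]
```

move_arm --jaw '[0,0,0,0,0,0,0,0,0,0]' --dp '[[0.045,-0.05,-0.002],[0.052,-0.043,-0.002],[0.057,-0.035,-0.002],[0.062,-0.027,-0.002],[0.065,-0.017,-0.002],[0.067,-0.008,-0.002],[0.067,0.002,-0.002],[0.066,0.012,-0.002],[0.064,0.021,-0.002],[0.06,0.03,-0.002]]' --rotation '[[0,0,-0.0464],[0,0,-0.0464],[0,0,-0.0464],[0,0,-0.0464],[0,0,-0.0464],[0,0,-0.0464],[0,0,-0.0464],[0,0,-0.0464],[0,0,-0.0464],[0,0,-0.0464]]'

```text
clock: 1.45
position: [0.4012, -0.1299, 0.2476]
tool_rot: [3.141, 0.0, 1.703]
force: [0.6, -0.6, -0.1]
grip_width: 0.0856
```

Run:
```python
from h import *
s=bot.observe();print(s["position"],s["tool_rot"],s["qpos"],s["clock"])
plan((.40,-.15,.25),1.70)
im=grab_frame("wrist");cv2.imwrite("pics/w1.png",im);c=wcal();print(np.array(c["T"]))
np.save("w1.npy",np.array(c["T"]))
```

```text
[ 0.4012 -0.1299  0.2476] [3.1412 0.0004 1.7029] [ 0.6911  0.2132 -0.595   2.0595  0.1513  0.9097  0.1455] 1.45
n 1 dp [[-0.025, -0.005, -0.003]] rot [0.0001, 0.0001, 0.0009]
[[ 0.9892  0.1391  0.0456  0.3922]
 [ 0.1464 -0.9461 -0.2888 -0.0498]
 [ 0.003   0.2924 -0.9563  0.3892]
 [ 0.      0.      0.      1.    ]]
```

View pics/w1.png

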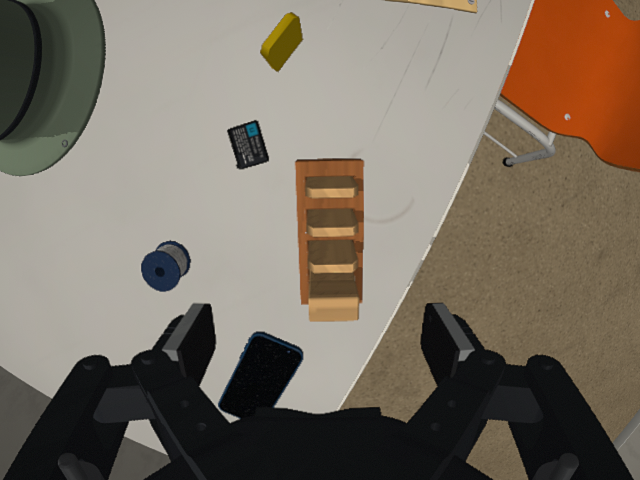

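The view shows the rack at (296-364, 159-303). The spacers' light top strips lie at about (331,194), (331,232) and (332,268), the wedge top is at (333,308), and the phone is well away.

Run:
```python
from h import *
im=cv2.imread("pics/w1.png");c=wcal();c["T"]=np.load("w1.npy")
hsv=cv2.cvtColor(im,cv2.COLOR_BGR2HSV)
for x,y in [(331,183),(331,194),(331,232),(332,269),(333,290),(333,308),(300,230),(331,205)]:print((x,y),hsv[y,x])
m=((hsv[...,2]>165)&(hsv[...,1]>60)&(hsv[...,0]<25)).astype(np.uint8)
m[:150]=0;m[330:]=0;m[:,:290]=0;m[:,370:]=0
n,l,st,ce=cv2.connectedComponentsWithStats(m)
for i in range(1,n):
    if st[i,4]>60:
        r=cv2.minAreaRect(np.argwhere(l==i)[:,::-1].astype(np.float32))
        z=.105 if ce[i][1]>285 else .1
        b=cv2.boxPoints(r);print(st[i],ce[i].round(1),onz(c,ce[i],z));print(np.array([onz(c,q,z)[:2] for q in b]).round(4).tolist())
cv2.imwrite("pics/w1c.png",cv2.resize(im[150:330,280:380],None,fx=3,fy=3,interpolation=cv2.INTER_CUBIC))
```

```text
(331, 183) [ 17 125  96]
(331, 194) [ 17 125 206]
(331, 232) [ 17 126 206]
(332, 269) [ 17 126 206]
(333, 290) [ 17 123  85]
(333, 308) [ 17 126 176]
(300, 230) [ 12 168 141]
(331, 205) [ 13 167 139]
[310 188  44  10 357] [331.5 192.6] [ 0.4108 -0.0966  0.1   ]
[[0.3936, -0.0963], [0.427, -0.0904], [0.4284, -0.0975], [0.3948, -0.1034]]
[311 227  43  10 352] [331.6 231.7] [ 0.4159 -0.1282  0.1   ]
[[0.3989, -0.1276], [0.4324, -0.1218], [0.4338, -0.1289], [0.4001, -0.1348]]
[312 264  41   9 311] [332.6 268.3] [ 0.4217 -0.1594  0.1   ]
[[0.4041, -0.1581], [0.4371, -0.1534], [0.4384, -0.1604], [0.4051, -0.1652]]
[ 308  298   50   24 1102] [332.6 309.4] [ 0.4273 -0.1951  0.105 ]
[[0.4049, -0.1883], [0.446, -0.1809], [0.4509, -0.2027], [0.4086, -0.2103]]
```

View pics/w1c.png

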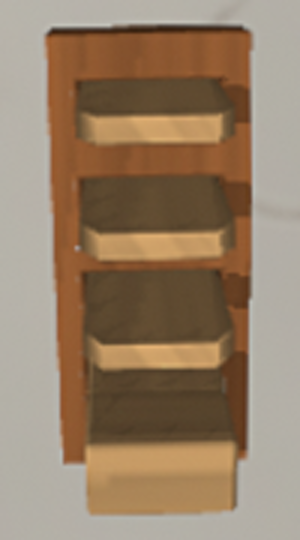

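The crop confirms three spacers and the wedge, with the rack yaw about 0.17 rad. Next I look at the cradle.

move_arm --jaw '[0,0,0,0,0,0]' --dp '[[0.06,0.02,0.01],[0.065,0.02,0.015],[0.065,0.02,0.015],[0.065,0.02,0.015],[0,0,0],[0,0,0]]' --rotation '[[0,0,0],[0,0,0.01],[0,0,0.01],[0,0,0],[0,0,0],[0,0,0]]'

```text
clock: 2.25
position: [0.4429, 0.0777, 0.2031]
tool_rot: [-3.141, 0.0, 1.636]
force: [-0.3, -0.4, -0.6]
grip_width: 0.085
```

Run:
```python
from h import *
s=bot.observe();print(s["position"],s["tool_rot"],s["clock"])
T=np.array(wcal()["T"]);im=grab_frame("wrist");cv2.imwrite("pics/w2.png",im);print(T)
np.save("w2.npy",T)
```

```text
[0.4429 0.0777 0.2031] [-3.141   0.0003  1.6358] 2.25
[[ 0.9978  0.0633  0.0188  0.4376]
 [ 0.0661 -0.9538 -0.2931  0.153 ]
 [-0.0006  0.2937 -0.9559  0.3442]
 [ 0.      0.      0.      1.    ]]
```

View pics/w2.png

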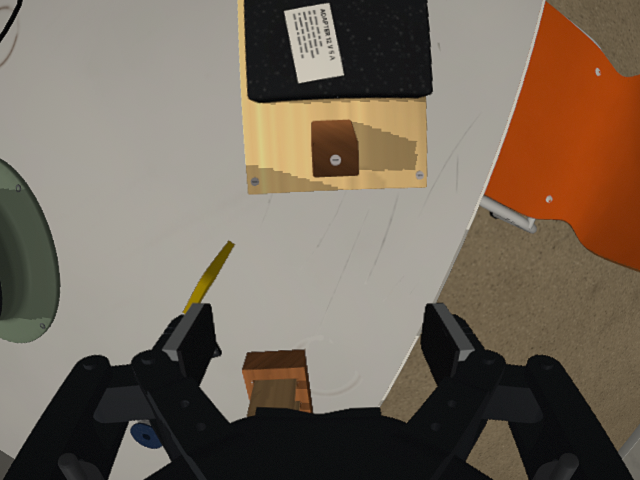

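Run:
```python
from h import *
im=cv2.imread("pics/w2.png");c=wcal();c["T"]=np.load("w2.npy")
cr=cv2.resize(im[80:200,235:440],None,fx=3.9,fy=3.9,interpolation=cv2.INTER_CUBIC)
cr=cv2.convertScaleAbs(cr,alpha=1.6,beta=25);cv2.imwrite("pics/w2c.png",cr)
```

```text
(no output)
```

View pics/w2c.png

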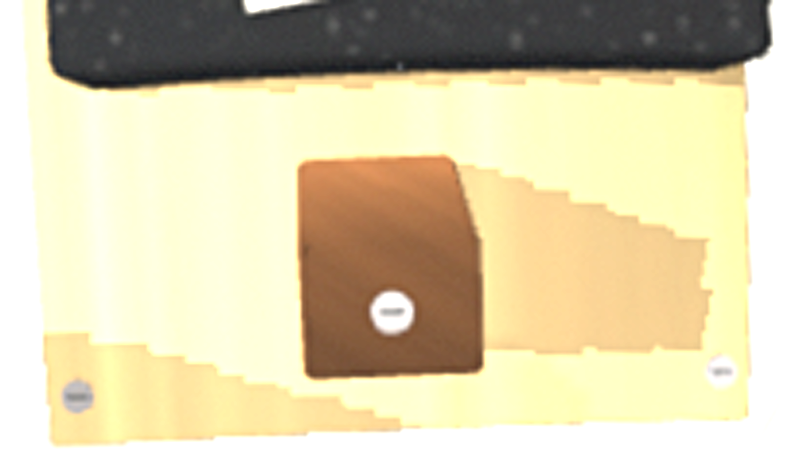

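Run:
```python
from h import *
im=cv2.imread("pics/w2.png");c=wcal();c["T"]=np.load("w2.npy")
f=lambda x,y:(235+(x+.5)/3.9-.5,80+(y+.5)/3.9-.5)
g=cv2.cvtColor(im,cv2.COLOR_BGR2GRAY).astype(float);hsv=cv2.cvtColor(im,cv2.COLOR_BGR2HSV)
# adapter lower edge: per column transition dark->bright
pts=[]
for x in range(275,415,4):
    col=cv2.GaussianBlur(g[60:118,x-1:x+2].mean(1).reshape(-1,1),(1,3),0)[:,0];k=np.argmax(np.diff(col));pts.append((x,60+k+.5))
A=np.array([onz(c,p,.006)[:2] for p in pts]);p1=np.polyfit(A[:,0],A[:,1],1);r=A[:,1]-np.polyval(p1,A[:,0]);k=abs(r)<.002;p1=np.polyfit(A[k,0],A[k,1],1);print("adapter foot line",p1,r.std())
pts=[]
for x in range(315,350,2):
    col=g[104:132,x-1:x+2].mean(1);k=np.argmin(np.diff(col));pts.append((x,104+k+.5))
S=np.array([onz(c,p,.006)[:2] for p in pts]);p2=np.polyfit(S[:,0],S[:,1],1);print("stop foot line",p2)
for n,p,z in [("footL",f(300,162),.006),("footR",f(452,156),.006),("topL?",f(303,240),.062),("topR",f(482,242),.062),("backL",f(307,378),.062),("backR",f(482,370),.062),("boardL",f(52,444),.006),("boardR",f(747,418),.006)]:print(n,onz(c,p,z))
B=[onz(c,f(52,444),.006),onz(c,f(747,418),.006)]
for x in (.43,.45,.47):print(x,np.polyval(p1,x),np.polyval(p2,x),np.polyval(p1,x)-np.polyval(p2,x), "at z=.05:",)
print([onz(c,p,.05)[:2] for p in [(280,102),(400,98)]])
```

```text
adapter foot line [0.1138 0.1313] 0.0002419343608021526
stop foot line [0.1125 0.1122]
footL [0.4312 0.1603 0.006 ]
footR [0.466  0.1643 0.006 ]
topL? [0.4338 0.144  0.062 ]
topR [0.4683 0.1461 0.062 ]
backL [0.4363 0.117  0.062 ]
backR [0.4704 0.1211 0.062 ]
boardL [0.3762 0.0906 0.006 ]
boardR [0.5427 0.1089 0.006 ]
0.43 0.18023904587382591 0.16061212206918926 0.019626923804636653 at z=.05:
0.45 0.1825156000716399 0.16286187093127327 0.019653729140366616 at z=.05:
0.47 0.18479215426945386 0.16511161979335726 0.019680534476096606 at z=.05:
[array([0.4065, 0.1733]), array([0.5001, 0.1841])]
```

The crop shows the stop's foot line at crop y≈160 and the adapter's near foot edge at y≈76. The gap comes out at about 19.5 mm at the foot, so one spacer should leave the wedge about 5-8 mm above the board. The stop origin is ≈(0.4486, 0.1625) with yaw 0.113.

Run:
```python
from h import *
plan((.411,-.0966,.15),1.743)
plan((.411,-.0966,.060),1.743,start=(.411,-.0966,.15,1.743))
```

```text
n 4 dp [[-0.054, -0.013, 0.017], [-0.053, -0.015, 0.017], [-0.053, -0.016, 0.017], [-0.052, -0.018, 0.017]] rot [-0.0, 0.0, -0.0086]
n 2 dp [[0.0, -0.0, 0.056], [0.0, -0.0, 0.056]] rot [0.0, 0.0, 0.0]
```

move_arm --jaw '[0,0,0,0,0,0]' --dp '[[-0.054,-0.013,0.017],[-0.053,-0.015,0.017],[-0.053,-0.016,0.017],[-0.052,-0.018,0.017],[0,0,0],[0,0,0]]' --rotation '[[0,0,-0.0086],[0,0,-0.0086],[0,0,-0.0086],[0,0,-0.0086],[0,0,0],[0,0,0]]'

```text
clock: 3.05
position: [0.4115, -0.0965, 0.1492]
tool_rot: [3.141, 0.0, 1.742]
force: [0.1, 0.2, -0.8]
grip_width: 0.0854
```

Run:
```python
from h import *
s=bot.observe();print(s["position"],s["tool_rot"])
plan((.411,-.0966,.060),1.743,3,nd=4)
```

```text
[ 0.4115 -0.0965  0.1492] [3.1411 0.0002 1.7416]
n 3 dp [[0.0, -0.0002, 0.0372], [0.0, -0.0002, 0.0372], [0.0, -0.0002, 0.0372]] rot [0.0001, 0.0, -0.0001]
```

Descend, then close gently.

move_arm --jaw '[0,0,0,0,255,255,255,255,255]' --dp '[[0,0,0.037],[0,0,0.037],[0,0,0.037],[0,0,0],[0,0,0],[0,0,0],[0,0,0],[0,0,0],[0,0,0]]' --rotation '[[0,0,0],[0,0,0],[0,0,0],[0,0,0],[0,0,0],[0,0,0],[0,0,0],[0,0,0],[0,0,0]]' --squeeze 40

```text
clock: 4.18
position: [0.4112, -0.0964, 0.061]
tool_rot: [-3.141, 0.001, 1.743]
force: [-7.3, -0.1, 15.7]
grip_width: 0.0435
```

Run:
```python
from h import *
s=bot.observe();print(s["position"],s["tool_rot"],s["force"],s["moment"],s["grip_width"])
```

```text
[ 0.4112 -0.0964  0.061 ] [-3.1411  0.0011  1.7429] [-7.3131 -0.1122 15.6503] [-0.2813  1.6347 -0.0534] 0.04349813855903524
```

move_arm --jaw '[255,255,255,255,255]' --dp '[[0,0,-0.015],[0,0,-0.065],[0,0,-0.07],[0,0,0],[0,0,0]]' --rotation '[[0,0,0],[0,0,0],[0,0,0],[0,0,0],[0,0,0]]'

```text
clock: 4.8
position: [0.4115, -0.0962, 0.1806]
tool_rot: [3.141, 0.001, 1.743]
force: [0.0, -0.2, 0.2]
grip_width: 0.0437
```

Run:
```python
from h import *
s=bot.observe();print(s["position"],s["tool_rot"],s["force"],s["grip_width"])
plan((.4472,.1744,.160),1.684,7)
```

```text
[ 0.4115 -0.0962  0.1806] [3.1408 0.0008 1.7432] [ 0.0478 -0.1994  0.1895] 0.043713350991757945
n 7 dp [[0.047, 0.015, 0.004], [0.047, 0.014, 0.004], [0.047, 0.014, 0.004], [0.047, 0.013, 0.004], [0.047, 0.013, 0.004], [0.047, 0.013, 0.004], [0.047, 0.012, 0.004]] rot [0.0, 0.0, 0.0027]
```

move_arm --jaw '[255,255,255,255,255,255,255,255,255]' --dp '[[0.047,0.015,0.004],[0.047,0.014,0.004],[0.047,0.014,0.004],[0.047,0.013,0.004],[0.047,0.013,0.004],[0.047,0.013,0.004],[0.047,0.012,0.004],[0,0,0],[0,0,0]]' --rotation '[[0,0,0.0027],[0,0,0.0027],[0,0,0.0027],[0,0,0.0027],[0,0,0.0027],[0,0,0.0027],[0,0,0.0027],[0,0,0],[0,0,0]]'

```text
clock: 5.92
position: [0.4467, 0.175, 0.1569]
tool_rot: [-3.14, 0.001, 1.685]
force: [0.0, -0.3, -0.2]
grip_width: 0.0434
```

Run:
```python
from h import *
s=bot.observe();print(s["position"],s["tool_rot"],s["force"],s["grip_width"])
plan((.4472,.1744,.160),1.684,1,nd=4)
T=np.array(wcal()["T"]);im=grab_frame("wrist");np.save("w3.npy",T);cv2.imwrite("pics/w3.png",im)
```

```text
[0.4467 0.175  0.1569] [-3.1397  0.0006  1.6849] [ 0.0219 -0.2698 -0.1995] 0.043437357764981754
n 1 dp [[-0.0008, 0.0006, -0.0038]] rot [-0.0006, 0.0002, 0.0003]
```

View pics/w3.png

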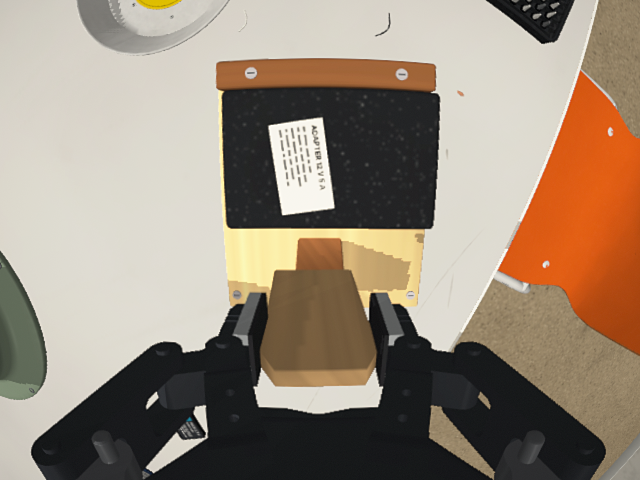

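The spacer is held upright. Its foot edge is at row 270, columns 273-352. The adapter's near top edge is at row 228, and the end block is at rows 60-90.

Run:
```python
from h import *
c=wcal();c["T"]=np.load("w3.npy");O=np.array([.4486,.1625]);a=.113
R=np.array([[np.cos(a),np.sin(a)],[-np.sin(a),np.cos(a)]])
f=lambda p,z:(R@(onz(c,p,z)[:2]-O)*1000).round(1)
print("foot",f((273,270),.101),f((352,270),.101),"TCP",R@(np.array([.4467,.175])-O)*1000)
print("top +y edge",f((275,362),.196),f((365,362),.196))
im=cv2.imread("pics/w3.png");g=cv2.cvtColor(im,cv2.COLOR_BGR2GRAY).astype(float)
for x in (260,330,400):
    k=215+np.argmax(np.diff(g[215:240,x-1:x+2].mean(1)))+.5;print("adapter top edge",(x,k),f((x,k),.05))
    k=75+np.argmin(np.diff(g[75:105,x-1:x+2].mean(1)))+.5;print("adapter far/end block",(x,k),"z.05",f((x,k),.05))
print("stop foot corners",f((298,239),.006),f((341,238),.006))
```

```text
foot [-26.7   9.8] [18.5  9.9] TCP [-0.4784 12.6345]
top +y edge [-15.2  14.2] [14.9 14.3]
adapter top edge (260, np.float64(228.5)) [-41.5  20.5]
adapter far/end block (260, np.float64(86.5)) z.05 [-39.4 117.7]
adapter top edge (330, np.float64(228.5)) [ 7.3 20.5]
adapter far/end block (330, np.float64(86.5)) z.05 [  6.6 117. ]
adapter top edge (400, np.float64(228.5)) [56.6 20.8]
adapter far/end block (400, np.float64(79.5)) z.05 [ 53.1 123.6]
stop foot corners [-17.5  -0.5] [17.8  0.5]
```

move_arm --jaw '[255,255,255,255,255]' --dp '[[0,0,0.04],[0,0,0.04],[0,0,0.025],[0,0,0.008],[0,0,0]]' --rotation '[[0,0,0],[0,0,0],[0,0,0],[0,0,0],[0,0,0]]'

```text
clock: 6.6
position: [0.4474, 0.1751, 0.0675]
tool_rot: [-3.141, 0.0, 1.684]
force: [0.4, 0.2, -0.5]
grip_width: 0.0434
```

move_arm --jaw '[255,255,255,255]' --dp '[[0,0,0.003],[0,0,0.0025],[0,0,0],[0,0,0]]' --rotation '[[0,0,0],[0,0,0],[0,0,0],[0,0,0]]'

```text
clock: 7.1
position: [0.4473, 0.1755, 0.063]
tool_rot: [3.141, -0.0, 1.684]
force: [-0.2, 0.4, -0.7]
grip_width: 0.0435
```

move_arm --jaw '[255,255,255,255]' --dp '[[0,0,0.0015],[0,0,0.0015],[0,0,0],[0,0,0]]' --rotation '[[0,0,0],[0,0,0],[0,0,0],[0,0,0]]'

```text
clock: 7.6
position: [0.4478, 0.176, 0.0612]
tool_rot: [3.14, -0.0, 1.685]
force: [-2.6, 0.5, 17.2]
grip_width: 0.043
```

move_arm --jaw '[255,255,255,255]' --dp '[[0.0025,0,0],[0.0025,0,0],[0,0,0],[0,0,0]]' --rotation '[[0,0,0],[0,0,0],[0,0,0],[0,0,0]]'

```text
clock: 8.1
position: [0.4474, 0.1798, 0.061]
tool_rot: [3.14, -0.0, 1.684]
force: [-1.2, -0.7, 11.3]
grip_width: 0.0432
```

move_arm --jaw '[255,255,255,255,255]' --dp '[[0,0,-0.0007],[0.0015,0,0],[0.0015,0,0],[0,0,0],[0,0,0]]' --rotation '[[0,0,0],[0,0,0],[0,0,0],[0,0,0],[0,0,0]]'

```text
clock: 8.72
position: [0.4466, 0.1818, 0.0611]
tool_rot: [3.141, 0.0, 1.684]
force: [-0.3, -1.6, 5.5]
grip_width: 0.0429
```

move_arm --jaw '[255,255,255,255,255]' --dp '[[0.0015,0,0],[0.0015,0,0],[0.0015,0,0],[0,0,0],[0,0,0]]' --rotation '[[0,0,0],[0,0,0],[0,0,0],[0,0,0],[0,0,0]]'

```text
clock: 9.35
position: [0.4462, 0.1851, 0.0611]
tool_rot: [-3.142, 0.001, 1.684]
force: [0.9, -3.5, 6.1]
grip_width: 0.0431
```

Run:
```python
from h import *
T=np.array(wcal()["T"]);im=grab_frame("wrist");np.save("w4.npy",T);cv2.imwrite("pics/w4.png",im)
cv2.imwrite("pics/w4c.png",cv2.resize(im[200:440,170:470],None,fx=2.5,fy=2.5,interpolation=cv2.INTER_CUBIC))
```

```text
(no output)
```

View pics/w4c.png

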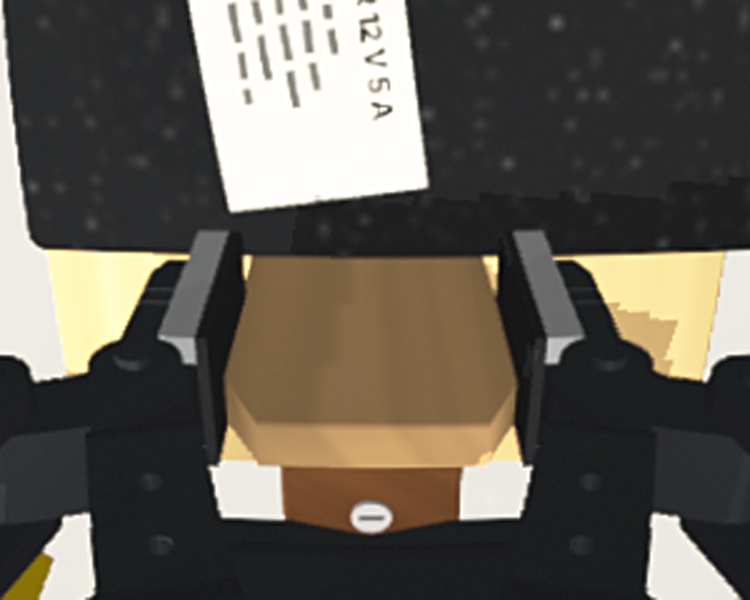

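Run:
```python
from h import *
c=wcal();c["T"]=np.load("w4.npy");O=np.array([.4486,.1625]);a=.113
R=np.array([[np.cos(a),np.sin(a)],[-np.sin(a),np.cos(a)]])
g=lambda x,y:(170+(x+.5)/2.5-.5,200+(y+.5)/2.5-.5)
f=lambda p,z:(R@(onz(c,g(*p),z)[:2]-O)*1000).round(1)
print("adapter top near edge",f((130,248),.05),f((660,252),.05),"at spacer",f((370,256),.05))
print("spacer top +y edge",f((255,425),.101),f((490,425),.101),"-y edge",f((260,463),.101),f((490,463),.101))
print("shoulder",f((227,375),.089),f((515,378),.089))
print("screw on stop",f((371,518),.062))
```

```text
adapter top near edge [-45.  23.] [54.3 22. ] at spacer [-0.4 22.1]
spacer top +y edge [-15.8  21.7] [15.8 21.7] -y edge [-15.5  15. ] [16.3 15. ]
shoulder [-21.2  21.7] [20.9 21.2]
screw on stop [ -0.1 -31.3]
```

The spacer stands flat against the adapter: its top +y edge is at y=21.7 mm and the adapter's edge at about 22 mm. The adapter has closed up on the end block, so the gap is nearer 21 mm. One spacer would leave the wedge almost on the board, so I will use two. I release this one and fetch spacer 2.

move_arm --jaw '[150,100,50,0,0,0,0,0]' --dp '[[0,0,0],[0,0,0],[0,0,0],[0,0,-0.02],[0,0,-0.06],[0,0,-0.07],[0,0,0],[0,0,0]]' --rotation '[[0,0,0],[0,0,0],[0,0,0],[0,0,0],[0,0,0],[0,0,0],[0,0,0],[0,0,0]]'

```text
clock: 10.4
position: [0.4461, 0.1852, 0.1816]
tool_rot: [3.141, 0.0, 1.684]
force: [-0.0, -0.2, -0.3]
grip_width: 0.0851
```

Run:
```python
from h import *
s=bot.observe();print(s["position"],s["tool_rot"],s["force"],s["grip_width"])
y=1.743;t=np.array([.4159,-.1282])-.0035*np.array([np.cos(y),np.sin(y)]);print(t)
plan((*t,.15),y,7,nd=4)
T=np.array(wcal()["T"]);im=grab_frame("wrist");np.save("w5.npy",T);cv2.imwrite("pics/w5.png",im)
c=wcal();c["T"]=T;O=np.array([.4486,.1625]);a=.113
# spacer top mask
hsv=cv2.cvtColor(im,cv2.COLOR_BGR2HSV)
p=proj(c,[.4468,.1785,.101]);print("expected top px",p)
x,y0=p.astype(int);print(hsv[max(y0-14,0):y0+15:2,x].tolist())
```

```text
[0.4461 0.1852 0.1816] [3.1409 0.0002 1.6841] [-0.041  -0.2411 -0.2538] 0.08512690355377281
[ 0.4165 -0.1316]
n 7 dp [[-0.0556, -0.0117, 0.0056], [-0.0555, -0.0121, 0.0056], [-0.0554, -0.0126, 0.0056], [-0.0553, -0.0131, 0.0056], [-0.0552, -0.0135, 0.0056], [-0.0551, -0.014, 0.0056], [-0.055, -0.0144, 0.0056]] rot [0.0, 0.0, -0.0027]
expected top px [318.343  261.6273]
[[17, 123, 108], [17, 125, 108], [16, 126, 109], [17, 124, 109], [17, 125, 108], [17, 125, 108], [16, 123, 110], [17, 124, 103], [16, 125, 170], [18, 121, 229], [17, 120, 225], [17, 122, 224], [17, 122, 225], [18, 120, 209], [12, 170, 99]]
```

move_arm --jaw '[0,0,0,0,0,0,0,0,0]' --dp '[[-0.056,-0.012,0.0056],[-0.0555,-0.012,0.0056],[-0.0555,-0.0125,0.0056],[-0.0555,-0.013,0.0056],[-0.055,-0.0135,0.0056],[-0.055,-0.014,0.0056],[-0.055,-0.0145,0.0056],[0,0,0],[0,0,0]]' --rotation '[[0,0,-0.0027],[0,0,-0.0027],[0,0,-0.0027],[0,0,-0.0027],[0,0,-0.0027],[0,0,-0.0027],[0,0,-0.0027],[0,0,0],[0,0,0]]'

```text
clock: 11.58
position: [0.4163, -0.1311, 0.1492]
tool_rot: [-3.141, -0.001, 1.744]
force: [0.0, -0.6, -0.2]
grip_width: 0.0852
```

Run:
```python
from h import *
s=bot.observe();print(s["position"],s["tool_rot"])
plan((.4165,-.1316,.061),1.743,3,nd=4)
c=wcal();c["T"]=np.load("w5.npy");O=np.array([.4486,.1625]);a=.113
R=np.array([[np.cos(a),np.sin(a)],[-np.sin(a),np.cos(a)]])
print([R@(onz(c,(318,r),.101)[:2]-O)*1000 for r in (263.6,273.7)])
```

```text
[ 0.4163 -0.1311  0.1492] [-3.1407 -0.0011  1.7439]
n 3 dp [[-0.0003, 0.0001, 0.0368], [-0.0002, 0.0001, 0.0368], [-0.0002, 0.0, 0.0368]] rot [-0.0001, -0.0001, 0.0001]
[array([-0.2005, 14.7599]), array([-0.1906,  7.8086])]
```

move_arm --jaw '[0,0,0,0,255,255,255,255,255]' --dp '[[0,0,0.037],[0,0,0.037],[0,0,0.0365],[0,0,0],[0,0,0],[0,0,0],[0,0,0],[0,0,0],[0,0,0]]' --rotation '[[0,0,0],[0,0,0],[0,0,0],[0,0,0],[0,0,0],[0,0,0],[0,0,0],[0,0,0],[0,0,0]]' --squeeze 40

```text
clock: 12.7
position: [0.4165, -0.1322, 0.0622]
tool_rot: [3.141, 0.001, 1.743]
force: [-4.3, -0.0, 12.8]
grip_width: 0.0432
```

move_arm --jaw '[255,255,255,255,255]' --dp '[[0,0,-0.015],[0,0,-0.065],[0,0,-0.07],[0,0,0],[0,0,0]]' --rotation '[[0,0,0],[0,0,0],[0,0,0],[0,0,0],[0,0,0]]'

```text
clock: 13.32
position: [0.4164, -0.132, 0.1818]
tool_rot: [3.141, 0.001, 1.743]
force: [0.1, 0.0, 0.2]
grip_width: 0.0428
```

Run:
```python
from h import *
plan((.458,.085,.18),1.684,5)
```

```text
n 5 dp [[0.052, 0.02, 0.0], [0.052, 0.019, 0.0], [0.052, 0.018, 0.0], [0.052, 0.018, 0.0], [0.053, 0.017, 0.0]] rot [0.0, 0.0, 0.0038]
```

move_arm --jaw '[255,255,255,255,255,255,255]' --dp '[[0.052,0.02,0],[0.052,0.019,0],[0.052,0.018,0],[0.052,0.018,0],[0.053,0.017,0],[0,0,0],[0,0,0]]' --rotation '[[0,0,0.0038],[0,0,0.0038],[0,0,0.0038],[0,0,0.0038],[0,0,0.0038],[0,0,0],[0,0,0]]'

```text
clock: 14.2
position: [0.4578, 0.0853, 0.1805]
tool_rot: [-3.14, 0.0, 1.685]
force: [-0.9, -0.3, -0.8]
grip_width: 0.0433
```

Run:
```python
from h import *
s=bot.observe();print(s["position"],s["tool_rot"],s["grip_width"])
T=np.array(wcal()["T"]);im=grab_frame("wrist");np.save("w6.npy",T);cv2.imwrite("pics/w6.png",im);print(T)
cv2.imwrite("pics/w6c.png",cv2.resize(im[60:420,200:460],None,fx=1.65,fy=1.65,interpolation=cv2.INTER_CUBIC))
```

```text
[0.4578 0.0853 0.1805] [-3.1397  0.0002  1.6846] 0.04332740339276202
[[ 0.9934  0.1101  0.0319  0.4489]
 [ 0.1146 -0.9496 -0.2919  0.1603]
 [-0.0018  0.2936 -0.9559  0.3216]
 [ 0.      0.      0.      1.    ]]
```

View pics/w6c.png

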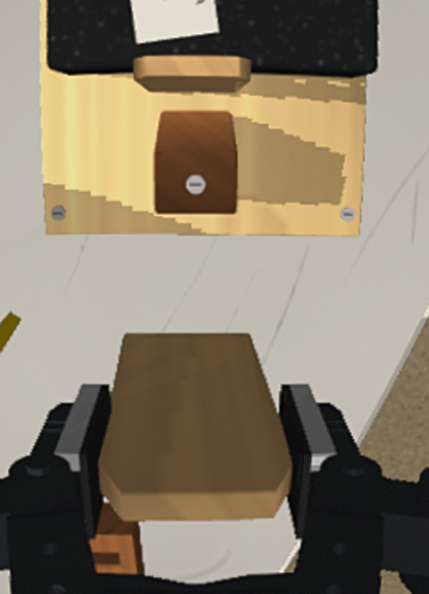

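Spacer 1 stands upright at crop rows 58-91, the stop's foot edge is at row 111, and the held spacer is upright.

Run:
```python
from h import *
c=wcal();c["T"]=np.load("w6.npy");O=np.array([.4486,.1625]);a=.113
R=np.array([[np.cos(a),np.sin(a)],[-np.sin(a),np.cos(a)]])
g=lambda x,y:(200+(x+.5)/1.65-.5,60+(y+.5)/1.65-.5)
f=lambda p,z:(R@(onz(c,g(*p),z)[:2]-O)*1000).round(1)
print("stop foot",f((163,111),.006),f((229,111),.006),"stop top edge/back",f((155,213),.062),f((237,213),.062),"screw",f((195,184),.062))
print("sp1 foot -y edge",f((143,91),.006),f((243,91),.006),"top -y",f((145,79),.101),f((240,79),.101),"top +y",f((192,57),.101))
print("adapter edge foot",f((100,73),.006),f((320,73),.006), "z.05",f((100,73),.05),f((320,73),.05))
print("TCP",R@(np.array([.4578,.0853])-O)*1000)
print("held foot +y",f((122,334),.1235),f((249,334),.1235),"top +y",f((118,490),.2185),f((280,488),.2185),"-y",f((190,518),.2185))
im=cv2.imread("pics/w6.png");col=im[85:140,316].astype(int);print([(85+i,*v) for i,v in enumerate(col.tolist())])
```

```text
stop foot [-16.6   0. ] [16.8  0.1] stop top edge/back [-17.4 -43.9] [ 17.7 -43.8] screw [ -0.3 -31.4]
sp1 foot -y edge [-26.8  10.5] [23.9 10.5] top -y [-18.  11.] [15.6 11. ] top +y [-1.3 18.8]
adapter edge foot [-48.7  20.4] [63.4 21.3] z.05 [-41.9  17.2] [54.6 18. ]
TCP [  0.4363 -77.745 ]
held foot +y [-25.4 -76.2] [ 18.6 -76. ] top +y [-15.6 -74.7] [ 17.3 -74.2] -y [ -1.  -81.7]
[(85, 30, 28, 27), (86, 37, 37, 35), (87, 46, 48, 47), (88, 48, 49, 48), (89, 40, 40, 40), (90, 31, 28, 28), (91, 28, 25, 23), (92, 30, 31, 32), (93, 55, 82, 104), (94, 101, 155, 198), (95, 115, 176, 226), (96, 114, 173, 220), (97, 112, 170, 218), (98, 112, 169, 218), (99, 111, 169, 216), (100, 111, 169, 215), (101, 111, 169, 216), (102, 112, 169, 216), (103, 111, 170, 217), (104, 113, 173, 221), (105, 105, 160, 205), (106, 60, 91, 116), (107, 48, 72, 93), (108, 50, 75, 96), (109, 50, 75, 96), (110, 48, 74, 95), (111, 49, 73, 93), (112, 48, 72, 93), (113, 47, 72, 91), (114, 46, 71, 89), (115, 61, 91, 113), (116, 88, 131, 158), (117, 110, 165, 199), (118, 129, 194, 229), (119, 130, 195, 228), (120, 129, 194, 228), (121, 129, 194, 228), (122, 129, 193, 228), (123, 128, 193, 228), (124, 130, 196, 229), (125, 131, 197, 231), (126, 114, 174, 218), (127, 75, 122, 171), (128, 50, 89, 145), (129, 48, 88, 145), (130, 51, 90, 146), (131, 51, 90, 145), (132, 50, 89, 143), (133, 49, 87, 138), (134, 45, 81, 132), (135, 44, 78, 127), (136, 43, 76, 125), (137, 43, 77, 124), (138, 42, 76, 122), (139, 41, 75, 120)]
```

Gap is about 20.5-21 mm and spacer 1 is upright 2 mm from the adapter. With the current grip the fingers would overlap spacer 1's edges. I will stand the spacer on the table here and regrip it 6 mm off centre.

move_arm --jaw '[255,255,255,255,255,255,255]' --dp '[[-0.025,0,0.04],[0,0,0.05],[0,0,0.045],[0,0,0.01],[0,0,0.005],[0,0,0.003],[0,0,0]]' --rotation '[[0,0,0],[0,0,0],[0,0,0],[0,0,0],[0,0,0],[0,0,0],[0,0,0]]'

```text
clock: 15.12
position: [0.4611, 0.0657, 0.0596]
tool_rot: [3.14, 0.0, 1.684]
force: [0.5, 0.7, -0.3]
grip_width: 0.0432
```

move_arm --jaw '[255,255,255,255]' --dp '[[0,0,0.0025],[0,0,0.0015],[0,0,0],[0,0,0]]' --rotation '[[0,0,0],[0,0,0],[0,0,0],[0,0,0]]'

```text
clock: 15.62
position: [0.4606, 0.0659, 0.0567]
tool_rot: [3.141, 0.001, 1.684]
force: [-8.3, -0.9, 29.9]
grip_width: 0.0433
```

move_arm --jaw '[255,200,120,80,60,60]' --dp '[[0,0,-0.0008],[0,0,0],[0,0,0],[0,0,0],[0,0,0],[0,0,0]]' --rotation '[[0,0,0],[0,0,0],[0,0,0],[0,0,0],[0,0,0],[0,0,0]]'

```text
clock: 16.38
position: [0.4607, 0.0658, 0.0563]
tool_rot: [-3.142, -0.0, 1.684]
force: [-0.6, -0.0, -1.3]
grip_width: 0.0653
```

Run:
```python
from h import *
s=bot.observe();print(s["position"],s["tool_rot"],s["grip_width"])
T=np.array(wcal()["T"]);im=grab_frame("wrist");np.save("w7.npy",T);cv2.imwrite("pics/w7.png",im)
hsv=cv2.cvtColor(im,cv2.COLOR_BGR2HSV);m=(abs(hsv[...,0].astype(int)-17)<4)&(hsv[...,1]>90)&(hsv[...,1]<150)
m[:230]=0;m[:,:200]=0;m[:,440:]=0
c=wcal();c["T"]=T
n,l,st,ce=cv2.connectedComponentsWithStats(m.astype(np.uint8))
p=s["position"];y=s["tool_rot"][2]
for i in range(1,n):
    if st[i,4]>300:print(st[i],ce[i])
for r in range(250,460,8):
    xs=np.where(m[r])[0]
    if len(xs):print(r,xs.min(),xs.max(),hsv[r,318,2])
for h in (0,.083,.095):
  for sx in(-1,1):
    w=.022 if h<.09 else .016
    print(h,[proj(c,[p[0]+np.cos(y)*e+np.sin(y)*w*sx,p[1]+np.sin(y)*e-np.cos(y)*w*sx,h]).round(0).tolist() for e in(.004,-.004)])
```

```text
[0.4607 0.0658 0.0563] [-3.1415 -0.      1.6839] 0.06526728929264507
[  253   263   117   113 11363] [311.6329 322.0539]
266 275 352 85
274 272 353 84
282 270 355 87
290 268 357 87
298 265 359 88
306 263 361 87
314 260 363 87
322 258 365 88
330 255 367 88
338 253 369 87
346 253 369 87
354 254 368 88
362 258 365 137
370 263 359 146
0 [[280.0, 259.0], [280.0, 272.0]]
0 [[357.0, 259.0], [357.0, 272.0]]
0.083 [[258.0, 336.0], [260.0, 354.0]]
0.083 [[380.0, 336.0], [378.0, 354.0]]
0.095 [[271.0, 356.0], [272.0, 374.0]]
0.095 [[367.0, 356.0], [366.0, 374.0]]
```

move_arm --jaw '[60,60,60,255,255,255,255,255]' --dp '[[-0.005,0,0],[-0.005,0,0],[0,0,-0.003],[0,0,0],[0,0,0],[0,0,0],[0,0,0],[0,0,0]]' --rotation '[[0,0,0],[0,0,0],[0,0,0],[0,0,0],[0,0,0],[0,0,0],[0,0,0],[0,0,0]]' --squeeze 60

```text
clock: 17.42
position: [0.4615, 0.058, 0.059]
tool_rot: [3.141, 0.0, 1.684]
force: [-3.3, -0.7, 9.6]
grip_width: 0.0425
```

move_arm --jaw '[255,255,255,255,255,255]' --dp '[[0,0,-0.02],[0,0,-0.06],[0,0,-0.07],[0.02,0,0],[0,0,0],[0,0,0]]' --rotation '[[0,0,0],[0,0,0],[0,0,0],[0,0,0],[0,0,0],[0,0,0]]'

```text
clock: 18.18
position: [0.4593, 0.0735, 0.1781]
tool_rot: [-3.14, 0.0, 1.685]
force: [0.1, 0.3, -0.7]
grip_width: 0.0428
```

```bash
cat >> h.py <<'E'
O=np.array([.4486,.1625]);A=.113;RS=np.array([[np.cos(A),np.sin(A)],[-np.sin(A),np.cos(A)]])
def st(p):return (RS@(np.array(p[:2])-O)*1000).round(1)
def ws(x,y):return RS.T@np.array([x,y])/1000+O
E
python3 - <<'E'
from h import *
s=bot.observe();print(s["position"],s["tool_rot"],s["grip_width"],st(s["position"]))
T=np.array(wcal()["T"]);im=grab_frame("wrist");np.save("w8.npy",T);cv2.imwrite("pics/w8.png",im)
c=wcal();c["T"]=T
hsv=cv2.cvtColor(im,cv2.COLOR_BGR2HSV);m=(abs(hsv[...,0].astype(int)-17)<4)&(hsv[...,1]>90)&(hsv[...,1]<150)
m[:200]=0;m[:,:200]=0;m[:,440:]=0
for r in range(236,400,6):
    xs=np.where(m[r])[0]
    if len(xs):print(r,xs.min(),xs.max(),hsv[r,318,2])
zf=s["position"][2]-.0587+.0
print("foot z",zf)
for r in range(240,290,8):print(r,st(onz(c,(315,r),zf)))
for r in range(330,400,8):print(r,st(onz(c,(315,r),zf+.095)))
E
```

```text
[0.4593 0.0735 0.1781] [-3.1401  0.0001  1.6845] 0.04284966348685959 [  0.5 -89.7]
248 279 349 101
254 275 353 92
260 273 355 91
266 272 358 97
272 270 360 95
278 269 362 95
284 268 365 97
290 266 367 96
296 266 370 96
302 264 371 97
308 262 373 98
314 260 375 97
320 259 377 97
326 259 376 96
332 260 376 95
338 260 375 146
344 265 372 152
350 271 366 154
foot z 0.11943045058453755
240 [ -1.6 -75.3]
248 [ -1.6 -80.1]
256 [ -1.6 -84.9]
264 [ -1.7 -89.7]
272 [ -1.7 -94.7]
280 [ -1.7 -99.7]
288 [  -1.7 -104.9]
330 [ -0.8 -76.9]
338 [ -0.8 -80. ]
346 [ -0.8 -83.2]
354 [ -0.8 -86.4]
362 [ -0.8 -89.8]
370 [ -0.8 -93.3]
378 [ -0.9 -96.9]
386 [  -0.9 -100.6]
394 [  -0.9 -104.5]
```

Run:
```python
from h import *
t=ws(-1,-.7);print(t);plan((*t,.178),np.pi/2+A,3)
```

```text
[0.4477 0.1617]
n 3 dp [[0.037, -0.001, 0.0], [0.037, -0.001, 0.0], [0.037, -0.001, 0.0]] rot [-0.0002, 0.0, 0.0]
```

move_arm --jaw '[255,255,255,255,255]' --dp '[[0.037,0.001,0],[0.037,0.001,0],[0.037,0.001,0],[0,0,0],[0,0,0]]' --rotation '[[0,0,0],[0,0,0],[0,0,0],[0,0,0],[0,0,0]]'

```text
clock: 18.85
position: [0.4519, 0.1615, 0.1782]
tool_rot: [-3.14, 0.0, 1.684]
force: [-0.1, 0.3, -0.9]
grip_width: 0.0425
```

Run:
```python
from h import *
s=bot.observe();print(s["position"],s["tool_rot"],st(s["position"]))
plan((*ws(-1,-.7),.072),np.pi/2+A,3,nd=4)
```

```text
[0.4519 0.1615 0.1782] [-3.1403  0.0005  1.6839] [ 3.2 -1.4]
n 3 dp [[0.0003, -0.0017, 0.0442], [0.0003, -0.0017, 0.0442], [0.0003, -0.0017, 0.0442]] rot [-0.0001, 0.0001, 0.0]
```

move_arm --jaw '[255,255,255,255,255,255,255]' --dp '[[0.001,-0.0052,0],[0,0,0],[0,0,0.035],[0,0,0.04],[0,0,0.04],[0,0,0.018],[0,0,0]]' --rotation '[[0,0,0],[0,0,0],[0,0,0],[0,0,0],[0,0,0],[0,0,0],[0,0,0]]'

```text
clock: 19.73
position: [0.4476, 0.1625, 0.0721]
tool_rot: [-3.141, 0.0, 1.684]
force: [0.5, 0.2, 0.7]
grip_width: 0.0427
```

Run:
```python
from h import *
s=bot.observe();print(s["position"],s["tool_rot"],st(s["position"]),s["force"],s["moment"])
```

```text
[0.4476 0.1625 0.0721] [-3.1405  0.0002  1.6841] [-1.   0.1] [0.5163 0.23   0.6772] [ 0.0021 -0.0177  0.02  ]
```

No contact yet, so I lower it to the board.

move_arm --jaw '[255,255,255,255,255]' --dp '[[0,0,0.004],[0,0,0.003],[0,0,0.0015],[0,0,0],[0,0,0]]' --rotation '[[0,0,0],[0,0,0],[0,0,0],[0,0,0],[0,0,0]]'

```text
clock: 20.35
position: [0.4479, 0.1626, 0.0657]
tool_rot: [3.141, 0.0, 1.684]
force: [0.8, 0.6, -0.6]
grip_width: 0.0424
```

move_arm --jaw '[255,255,255,255]' --dp '[[0,0,0.001],[0,0,0.0012],[0,0,0],[0,0,0]]' --rotation '[[0,0,0],[0,0,0],[0,0,0],[0,0,0]]'

```text
clock: 20.85
position: [0.448, 0.163, 0.0648]
tool_rot: [3.141, 0.0, 1.684]
force: [-8.3, -1.5, 30.3]
grip_width: 0.0423
```

move_arm --jaw '[255,255,255,255,255,255,255]' --dp '[[0,0,-0.0025],[0,0,0],[0.0015,0,0],[0.0015,0,0],[0.001,0,0],[0,0,0],[0,0,0]]' --rotation '[[0,0,0],[0,0,0],[0,0,0],[0,0,0],[0,0,0],[0,0,0],[0,0,0]]'

```text
clock: 21.72
position: [0.4475, 0.1644, 0.0656]
tool_rot: [-3.141, 0.002, 1.683]
force: [1.2, -8.7, 3.0]
grip_width: 0.0427
```

move_arm --jaw '[255,255,180,120,60,0,0,0]' --dp '[[-0.001,0,0.0008],[0,0,0],[0,0,0],[0,0,0],[0,0,0],[0,0,-0.02],[0,0,-0.06],[0,0,-0.07]]' --rotation '[[0,0,0],[0,0,0],[0,0,0],[0,0,0],[0,0,0],[0,0,0],[0,0,0],[0,0,0]]'

```text
clock: 22.72
position: [0.4469, 0.1652, 0.1871]
tool_rot: [-3.14, -0.001, 1.685]
force: [0.1, -0.1, 0.6]
grip_width: 0.0855
```

Run:
```python
from h import *
s=bot.observe();print(s["position"],st(s["position"]))
y=1.743;t=np.array([.4273,-.1951]);print(t)
plan((*t,.17),y,8,nd=4)
```

```text
[0.4469 0.1652 0.1871] [-1.4  2.9]
[ 0.4273 -0.1951]
n 8 dp [[-0.0556, -0.0095, 0.0027], [-0.0555, -0.0099, 0.0027], [-0.0554, -0.0103, 0.0027], [-0.0554, -0.0107, 0.0027], [-0.0553, -0.0111, 0.0027], [-0.0552, -0.0115, 0.0027], [-0.0551, -0.0119, 0.0027], [-0.055, -0.0123, 0.0027]] rot [-0.0001, -0.0, -0.0023]
```

move_arm --jaw '[0,0,0,0]' --dp '[[-0.0556,-0.01,0.003],[-0.0556,-0.01,0.003],[0,0,0],[0,0,0]]' --rotation '[[0,0,-0.0023],[0,0,-0.0023],[0,0,0],[0,0,0]]'

```text
clock: 23.22
position: [0.4423, 0.0752, 0.1811]
tool_rot: [3.141, -0.0, 1.698]
force: [-0.1, 0.7, -0.2]
grip_width: 0.0855
```

Run:
```python
from h import *
s=bot.observe();print(s["position"],s["tool_rot"])
T=np.array(wcal()["T"]);im=grab_frame("wrist");np.save("w9.npy",T);cv2.imwrite("pics/w9.png",im)
cv2.imwrite("pics/w9c.png",cv2.resize(im[60:200,230:430],None,fx=4,fy=4,interpolation=cv2.INTER_CUBIC))
plan((.4279,-.1985,.17),1.743,6)
```

```text
[0.4423 0.0752 0.1811] [ 3.1407 -0.0003  1.6984]
n 6 dp [[-0.056, -0.01, 0.002], [-0.056, -0.011, 0.002], [-0.056, -0.011, 0.002], [-0.056, -0.012, 0.002], [-0.056, -0.012, 0.002], [-0.056, -0.012, 0.002]] rot [0.0, -0.0, -0.0023]
```

View pics/w9c.png

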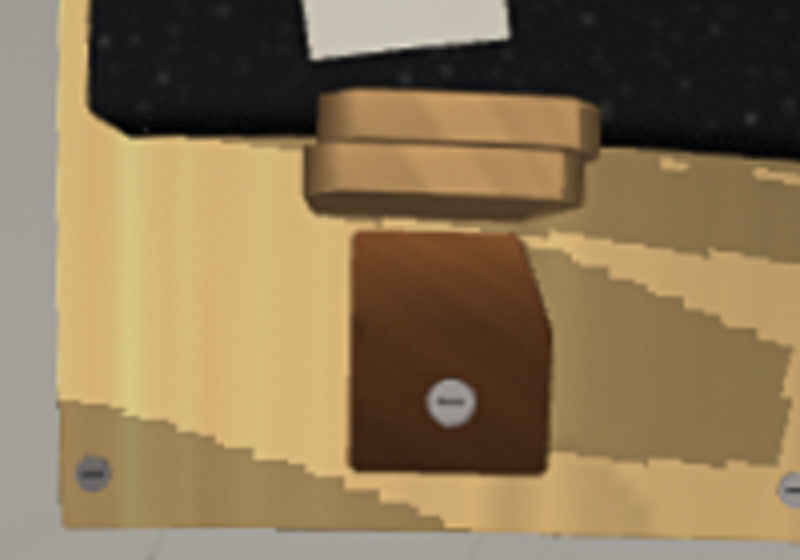

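Both spacers stand upright face to face against the adapter (crop rows 90-215). The stop's foot edge is at row 233. Next I measure the free gap and fetch the wedge.

Run:
```python
from h import *
c=wcal();c["T"]=np.load("w9.npy")
g=lambda x,y:(230+(x+.5)/4-.5,60+(y+.5)/4-.5)
f=lambda p,z:st(onz(c,g(*p),z))
print("stop foot",f((356,232),.006),f((516,234),.006))
print("sp2 foot -y",f((320,215),.006),f((530,218),.006),"top -y",f((320,192),.101),f((560,196),.101),"mid",f((440,143),.101),"sp1 +y",f((440,90),.101))
print("adapter",f((140,135),.006),f((700,152),.006))
```

```text
stop foot [-17.1  -0.2] [16.5  0.3]
sp2 foot -y [-24.7   3.3] [19.3  3.9] top -y [-22.7   2.6] [12.5  3. ] mid [-5.3 10.3] sp1 +y [-5.4 18.3]
adapter [-62.7  20.7] [55.5 20.2]
```

move_arm --jaw '[0,0,0,0,0,0,0,0]' --dp '[[-0.056,-0.01,0.002],[-0.056,-0.011,0.002],[-0.056,-0.011,0.002],[-0.056,-0.012,0.002],[-0.056,-0.012,0.002],[-0.056,-0.012,0.002],[0,0,0],[0,0,0]]' --rotation '[[0,0,-0.0023],[0,0,-0.0023],[0,0,-0.0023],[0,0,-0.0023],[0,0,-0.0023],[0,0,-0.0023],[0,0,0],[0,0,0]]'

```text
clock: 24.28
position: [0.4279, -0.1979, 0.1709]
tool_rot: [3.141, -0.001, 1.743]
force: [-0.3, 0.2, -0.7]
grip_width: 0.0855
```

Run:
```python
from h import *
s=bot.observe();print(s["position"],s["tool_rot"])
plan((.4279,-.1985,.066),1.743,3,nd=4)
```

```text
[ 0.4279 -0.1979  0.1709] [ 3.1411 -0.0006  1.7432]
n 3 dp [[-0.0003, -0.0, 0.0437], [-0.0003, -0.0, 0.0437], [-0.0003, -0.0, 0.0437]] rot [0.0, -0.0001, 0.0]
```

move_arm --jaw '[0,0,0,0,255,255,255,255,255,255]' --dp '[[0,0,0.044],[0,0,0.044],[0,0,0.043],[0,0,0],[0,0,0],[0,0,0],[0,0,0],[0,0,0],[0,0,0],[0,0,0]]' --rotation '[[0,0,0],[0,0,0],[0,0,0],[0,0,0],[0,0,0],[0,0,0],[0,0,0],[0,0,0],[0,0,0],[0,0,0]]' --squeeze 80

```text
clock: 25.52
position: [0.4273, -0.1997, 0.0672]
tool_rot: [3.141, 0.001, 1.741]
force: [-5.2, -0.1, 16.4]
grip_width: 0.0431
```

move_arm --jaw '[255,255,255,255,255]' --dp '[[0,0,-0.015],[0,0,-0.065],[0,0,-0.07],[0,0,-0.02],[0,0,0]]' --rotation '[[0,0,0],[0,0,0],[0,0,0],[0,0,0],[0,0,0]]'

```text
clock: 26.15
position: [0.4275, -0.1995, 0.2031]
tool_rot: [3.14, 0.002, 1.741]
force: [-0.1, -0.3, -0.9]
grip_width: 0.0432
```

Run:
```python
from h import *
s=bot.observe();print(s["position"],s["tool_rot"])
plan((*ws(-1,-75),.19),np.pi/2+A,6)
```

```text
[ 0.4275 -0.1995  0.2031] [3.1401 0.0018 1.7413]
n 6 dp [[0.058, 0.016, 0.003], [0.058, 0.015, 0.003], [0.058, 0.015, 0.003], [0.058, 0.014, 0.003], [0.059, 0.014, 0.003], [0.059, 0.013, 0.003]] rot [0.0001, 0.0001, 0.0031]
```

move_arm --jaw '[255,255,255,255,255,255,255,255]' --dp '[[0.058,0.016,0.003],[0.058,0.015,0.003],[0.058,0.015,0.003],[0.058,0.014,0.003],[0.059,0.014,0.003],[0.059,0.013,0.003],[0,0,0],[0,0,0]]' --rotation '[[0,0,0.0031],[0,0,0.0031],[0,0,0.0031],[0,0,0.0031],[0,0,0.0031],[0,0,0.0031],[0,0,0],[0,0,0]]'

```text
clock: 27.15
position: [0.4546, 0.0878, 0.1865]
tool_rot: [-3.14, 0.0, 1.684]
force: [1.0, -0.3, -1.1]
grip_width: 0.0432
```

Run:
```python
from h import *
s=bot.observe();print(s["position"],s["tool_rot"],st(s["position"]))
T=np.array(wcal()["T"]);im=grab_frame("wrist");np.save("w10.npy",T);cv2.imwrite("pics/w10.png",im)
cv2.imwrite("pics/w10c.png",cv2.resize(im[60:420,200:460],None,fx=1.65,fy=1.65,interpolation=cv2.INTER_CUBIC))
```

```text
[0.4546 0.0878 0.1865] [-3.1396  0.0001  1.6841] [ -2.5 -74.9]
```

View pics/w10c.png

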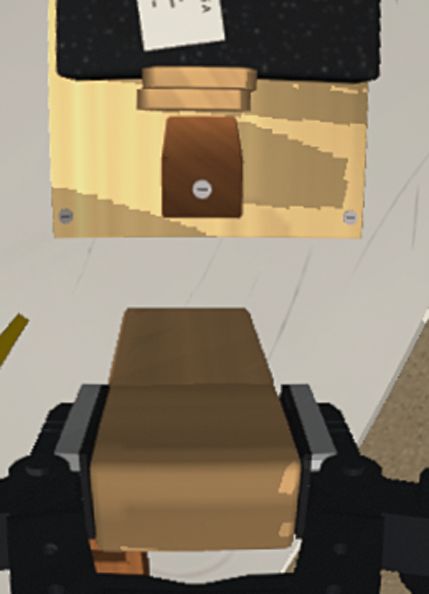

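The wedge is held flat face toward +y, foot edge at crop row 308, top front edge at about row 458.

Run:
```python
from h import *
c=wcal();c["T"]=np.load("w10.npy")
g=lambda x,y:(200+(x+.5)/1.65-.5,60+(y+.5)/1.65-.5)
f=lambda p,z:st(onz(c,g(*p),z))
print("wedge foot +y",f((125,308),.1243),f((248,308),.1243),"top +y",f((92,458),.2243),f((302,462),.2243),"-y",f((90,550),.2243),f((290,546),.2243))
print("sp2 foot -y",f((140,109),.006),f((250,109),.006),"top",f((137,88),.101),f((250,90),.101))
```

```text
wedge foot +y [-27.5 -65.6] [ 15.5 -65.5] top +y [-23.3 -64.5] [ 18.5 -65.3] -y [-25.7 -88.8] [ 17.8 -87.4]
sp2 foot -y [-31.7   4.1] [25.2  4.2] top [-24.2  10.9] [16.9 10.1]
```

Run:
```python
from h import *
plan((*ws(-3.5,-9),.185),np.pi/2+A,2,nd=4)
```

```text
n 2 dp [[0.0415, -0.0008, 0.0011], [0.0415, -0.0007, 0.0011]] rot [-0.0003, 0.0, -0.0001]
```

move_arm --jaw '[255,255,255,255]' --dp '[[0.041,-0.001,0.001],[0.041,-0.001,0.001],[0,0,0],[0,0,0]]' --rotation '[[0,0,0],[0,0,0],[0,0,0],[0,0,0]]'

```text
clock: 27.7
position: [0.4464, 0.1518, 0.1857]
tool_rot: [-3.141, 0.001, 1.682]
force: [-0.4, 0.1, -0.7]
grip_width: 0.0434
```

Run:
```python
from h import *
s=bot.observe();print(s["position"],s["tool_rot"],st(s["position"]))
plan((*ws(-3.5,-9),.115),np.pi/2+A,2,nd=4)
```

```text
[0.4464 0.1518 0.1857] [-3.141   0.0006  1.6821] [ -3.4 -10.4]
n 2 dp [[0.0009, -0.0, 0.0442], [0.0009, -0.0, 0.0442]] rot [-0.0001, 0.0001, -0.0003]
```

move_arm --jaw '[255,255,255,255,255]' --dp '[[0.001,0,0.04],[0.0005,0,0.044],[0,0,0.004],[0,0,0],[0,0,0]]' --rotation '[[0,0,0],[0,0,0],[0,0,0],[0,0,0],[0,0,0]]'

```text
clock: 28.32
position: [0.4468, 0.1542, 0.1167]
tool_rot: [3.14, -0.0, 1.683]
force: [-0.2, -0.1, -0.8]
grip_width: 0.043
```

move_arm --jaw '[255,255,255,255,255]' --dp '[[0.0015,0,0.001],[0.0015,0,0.001],[0.0015,0,0.001],[0,0,0],[0,0,0]]' --rotation '[[0,0,0],[0,0,0],[0,0,0],[0,0,0],[0,0,0]]'

```text
clock: 28.95
position: [0.4458, 0.1573, 0.1131]
tool_rot: [-3.141, 0.001, 1.683]
force: [1.0, -5.3, 0.6]
grip_width: 0.0433
```

move_arm --jaw '[255,255,255,255,255]' --dp '[[0,0,0.004],[0,0,0.004],[0,0,0.004],[0,0,0],[0,0,0]]' --rotation '[[0,0,0],[0,0,0],[0,0,0],[0,0,0],[0,0,0]]'

```text
clock: 29.58
position: [0.4457, 0.1571, 0.1033]
tool_rot: [-3.141, 0.001, 1.683]
force: [1.6, -4.9, -2.1]
grip_width: 0.0434
```

move_arm --jaw '[255,255,255,255,255]' --dp '[[0,0,0.003],[0,0,0.003],[0,0,0.003],[0,0,0],[0,0,0]]' --rotation '[[0,0,0],[0,0,0],[0,0,0],[0,0,0],[0,0,0]]'

```text
clock: 30.2
position: [0.4462, 0.1579, 0.0989]
tool_rot: [3.139, 0.002, 1.684]
force: [-18.6, -12.1, 80.2]
grip_width: 0.0432
```

move_arm --jaw '[255,255,255,255]' --dp '[[0,0,-0.0024],[0,0,0],[0,0,0],[0,0,0]]' --rotation '[[0,0,0],[0,0,0],[0,0,0],[0,0,0]]'

```text
clock: 30.7
position: [0.4462, 0.1578, 0.0991]
tool_rot: [3.14, 0.001, 1.684]
force: [-4.6, -6.0, 28.5]
grip_width: 0.0433
```

Run:
```python
from h import *
s=bot.observe();print(s["position"],s["tool_rot"],st(s["position"]),s["force"],s["moment"],s["qd"])
T=np.array(wcal()["T"]);im=grab_frame("wrist");np.save("w11.npy",T);cv2.imwrite("pics/w11.png",im)
cv2.imwrite("pics/w11c.png",cv2.resize(im[60:440,120:520],None,fx=1.5,fy=1.5,interpolation=cv2.INTER_CUBIC))
cv2.imwrite("pics/s11.png",grab_frame("scene"))
```

```text
[0.4462 0.1578 0.0991] [3.1405 0.0009 1.6837] [-3.  -4.4] [-4.5983 -5.9816 28.4585] [-1.5486  1.0904  0.3953] [-0.0009  0.0009 -0.0024 -0.0001  0.0009  0.0016  0.0008]
```

View pics/w11c.png

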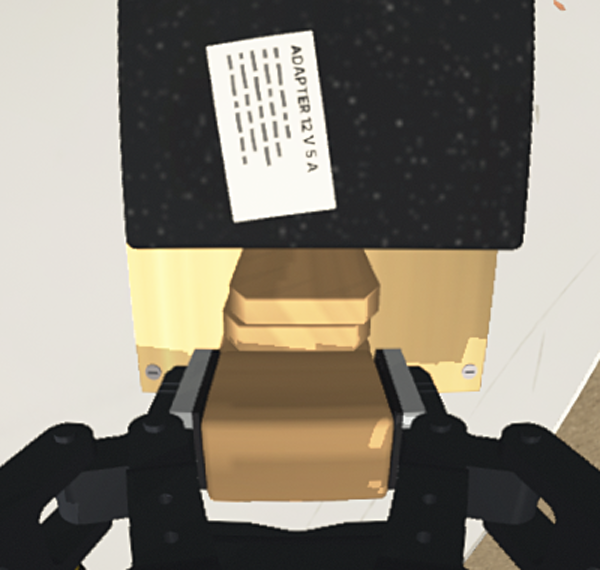

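Both spacers are upright between the wedge and the adapter, and the wedge is jammed against spacer 2. The fingers are clear of the spacers. As a last check I settle and test tilt and force.

move_arm --jaw '[255,255,255,255,255,255,255,255]' --dp '[[0.001,0,0],[0,0,0],[0,0,0],[0,0,0],[0,0,0],[0,0,0],[0,0,0],[0,0,0]]' --rotation '[[0,0,0],[0,0,0],[0,0,0],[0,0,0],[0,0,0],[0,0,0],[0,0,0],[0,0,0]]'

```text
clock: 31.8
position: [0.4461, 0.1579, 0.0991]
tool_rot: [3.141, 0.002, 1.683]
force: [-3.7, -10.3, 29.7]
grip_width: 0.0433
```

Run:
```python
from h import *
s=bot.observe();print(s["position"],s["tool_rot"],st(s["position"]),s["force"],s["grip_width"],s["clock"])
c=wcal();c["T"]=np.load("w11.npy")
g=lambda x,y:(120+(x+.5)/1.5-.5,60+(y+.5)/1.5-.5)
f=lambda p,z:st(onz(c,g(*p),z))
zt=.0991-.0622+.1
print("wedge top z",zt,"+y edge",f((202,412),zt),f((396,412),zt),"-y",f((210,498),zt),f((388,498),zt))
print("sp2 top -y",f((235,346),.101),f((368,346),.101),"sp2/1",f((300,323),.101),"sp1 +y",f((235,290),.101),f((375,290),.101),"adapter",f((135,247),.05),f((520,247),.05))
# adapter vs end block in w11: dark->wood transition
im=cv2.imread("pics/w11.png");gr=cv2.cvtColor(im,cv2.COLOR_BGR2GRAY)
for x in(230,300,400):
    print(x,[int(v) for v in gr[0:100:8,x]])
```

```text
[0.4461 0.1579 0.0991] [3.1407 0.002  1.6833] [-3.  -4.3] [ -3.7236 -10.2907  29.6939] 0.04325469536367706 31.8
wedge top z 0.1369 +y edge [-24.1   7.3] [18.1  7.3] -y [-24.3 -17.4] [ 18.3 -17.5]
sp2 top -y [-20.5   6.7] [16.1  6.7] sp2/1 [-2.6 13.7] sp1 +y [-19.9  23. ] [17.3 23.1] adapter [-62.1  21.7] [79.6 22. ]
230 [219, 219, 117, 215, 140, 117, 34, 39, 39, 40, 39, 39, 39]
300 [219, 102, 120, 118, 122, 99, 39, 37, 38, 38, 37, 249, 251]
400 [219, 220, 118, 116, 120, 120, 34, 37, 41, 38, 38, 38, 37]
```

A quick test that the wedge really bears on the stop: ease the lateral push back about 2.4 mm and see whether it resists.

move_arm --jaw '[255,255,255,255]' --dp '[[-0.003,0,0],[0,0,0],[0,0,0],[0,0,0]]' --rotation '[[0,0,0],[0,0,0],[0,0,0],[0,0,0]]'

```text
clock: 32.3
position: [0.4462, 0.1576, 0.0991]
tool_rot: [3.14, -0.001, 1.685]
force: [-6.8, 1.6, 23.6]
grip_width: 0.0433
```

It stays put (0.3 mm for 2.4 mm commanded), so it is wedged on both sides. I restore the push and hand in.

move_arm --jaw '[255,255,255,255,255,255]' --dp '[[0.002,0,0],[0,0,0],[0,0,0],[0,0,0],[0,0,0],[0,0,0]]' --rotation '[[0,0,0],[0,0,0],[0,0,0],[0,0,0],[0,0,0],[0,0,0]]'

```text
clock: 33.05
position: [0.4461, 0.1578, 0.0991]
tool_rot: [3.14, 0.001, 1.684]
force: [-3.6, -6.4, 27.7]
grip_width: 0.0433
```

Run:
```python
from h import *
from workcell import workorder
s=bot.observe();print(s["position"],s["tool_rot"],s["force"],s["grip_width"],s["clock"])
print(workorder.job_done())
s=bot.observe();print(s["position"],s["force"],s["grip_width"],s["clock"])
```

```text
[0.4461 0.1578 0.0991] [3.1405 0.0009 1.6837] [-3.6003 -6.4215 27.7084] 0.04334746739975792 33.05
the job is handed in; nothing more can be done
None
the job is handed in; nothing more can be done
```

I stood spacers 1 and 2 face to face between the adapter and the stop, then pressed the wedge in after them until it jammed. The job was handed in at 33 s with the wedge still gripped. Spacer 3 stayed in the rack, and I never went near the phone or the screwdriver.

**Last checks:**
- **Force:** the arm is pressing down with about 28 N and toward the adapter with about 6 N, above the suggested 15–20 N. While jamming, the downward force briefly reached 80 N.
- **Wedge:** it is gripped at 43 mm with the tool vertical. Its foot is about 31 mm above the board, worked out from the tool height, so about 25 mm of the stop is behind it.
- **Bearing on the stop:** when I eased the sideways push back by 2.4 mm, the wedge moved only 0.3 mm, so it is held on both sides.
- **Spacers:** the last wrist picture shows both upright between the wedge and the adapter.

**Disagreements and gaps:**
- **Gap width:** the camera views gave 19.6 to 22 mm. The final close-up would put the wedge foot at about 25 mm rather than 31 mm; both are within the allowed range.
- **Not measured:** I did not measure the adapter's force on the end block, only inferred it from the jam. I did not check the phone and screwdriver positions again at the end.

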